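Post the test plate into the sample box

ROBOT

A 6-joint arm with a two-finger parallel gripper is mounted at the origin on the work surface. World frame = base frame: x ahead of the robot, y to its left, z up, the work surface at z = 0. Lengths are in m, angles in degrees, forces in N, time in s.
With the tool pointing down it reaches from about 0.375 to 0.9 m from the base axis. Payload 3.1 kg.
Tool frame: the origin (TCP) lies midway between the tips of the shut fingers; the grasp point (between the pads) lies 19 mm behind it; z points along the fingers, y is the line along which they close (so a half turn about z gives the same grasp; the last joint's range is limited). The gripper opens to 87 mm and grips with 3 to 60 N. Pads are 19 mm wide; open, the fingers measure 117 mm over their backs; the gripper's body (75 mm by 190 mm) begins 51 mm behind the grasp point.
Start: joints at [57.038, 30.224, 82.088, -0, 67.689, -10.227], TCP at [0.242, 0.576, 0.186] pointing down, gripper open.
Joint ranges: [-176.69, 176.69], [-43.24, 126.21], [12.49, 139.97], [-82, 262], [0, 151.66], [-163.58, 163.58]. Speed limits (degrees/s): [159.86, 159.86, 180, 180, 180, 180].

INTERFACE

Orientations are given as a 3x3 rotation matrix whose columns are the frame's x, y, z axes.
In Python, from cell import robot, viewer gives the robot as it stands. The module is installed in compiled form; this text tells all that it offers.
- The arm moves only by the tool drive_tool, never from a script. Its argument "moves" is a list of rows, each a list of 6 numbers: the shift along the tool's x, y, z in cm, then the turn, a rotation vector about the tool's x, y, z in rad. In form: [[dx, dy, dz, rx, ry, rz], ...]. A call has 1 to 12 rows; each row is the pose to reach, as a shift and turn from the pose commanded when the call began, along the tool's axes at that moment; what a row does not reach only later rows make up. A row lasts 1/12 s, in which the tool goes at most 41.7 mm and 7.16 degrees, less where a joint would pass 70% of its speed; a pose out of reach is approached as far as the arm can. A call with a gripper value outside its range is refused whole. "hand" is the opening, from -1 (shut) to 1 (fully open), set as the call begins (left out, the last holds). The fingers move at their own pace and stop on an object; the grip force is fixed at half the most. Time passes only in rows, so rows that repeat a pose let the fingers close. It gives the time, the measured TCP pose, the force, the opening and the grip force at its end, in the units of the state.
- robot.read_state(): the state, without advancing time (a new reading comes with each control period).
- viewer.grab_frame(name): name is "side" or "top" or "wrist"; returns a dict with "img" (384x512x3 uint8, red, green, blue), "fov_y" (degrees; the focal length in pixels is half the picture's height over the tangent of half this angle, whatever the lens; pixels are square), "cx", "cy" (the principal point, pixels), "extrinsics" (4x4, takes a point from camera to world coordinates). Camera axes: x right, y up, looking along -z (the intrinsics and any distortion apply to the point x, -y, -z); pixel columns grow to the right and rows downward; lengths in m; the calibration is good to about 2 mm. A picture is of the moment at which its call begins. There is no depth.
- robot.hand_in(): hands the job in; it is judged then, once.
The state is a dict: "time_s": time; "qpos": joint angles; "joint_vel": joint speeds; "tau": joint torques, N m; "eef_pos": TCP position; "tcp_rot": TCP orientation; "wrist_force": force on the tool from outside, world axes, zero at the start; "torque": the same for the moment, N m; "grip_width": opening from 0.0 (shut) to 1.0 (fully open); "gripper_force": force on a finger pad.
Only numpy, scipy, OpenCV 4.12 (cv2) and the standard library are available. Lean on these libraries where they do the work, as an engineer would, in place of code of your own. Each camera call takes 0.05 s, during which the arm holds its last target. There are 200 camera calls.

TASK

Take the larger coated test plate out of the drying rack and post it on edge through the slot of the sample box, feeling for the slot gently because it is not exactly in the middle of the lid. The spring in the slot will hold the plate, so push it right through with a fingertip until it drops inside; do not lean hard on the box, and leave the smaller plate and everything else on the bench as they are.

Things in the scene. Friction and masses are not known exactly. Their poses are not given: they have to be found in the camera images.
- plate: The coated test plate: flat aluminium plate in red-oxide primer, 8 mm thick (its x) x 100 mm wide (its y) x 110 mm tall (its z), about 0.22 kg. Starts standing on edge in one of the two grooves of the drying rack. Origin: centre of its lower edge. It is the larger of the two plates.
- plate_top (a point): Centre of the test plate's top edge, 110 mm above its origin.
- gauge: The smaller plate, same finish, 8 mm thick (x) x 60 mm wide (y) x 70 mm tall (z), standing in the other groove. Not to be disturbed. Origin: centre of its lower edge.
- rack: Fixed aluminium drying rack, 190 x 150 mm, base 10 mm thick, with two parallel grooves along its y at x = -45 and +45 mm: each is 11 mm wide between 22 mm high walls (wall tops 32 mm above the bench). The plates stand on the base, 10 mm above the bench. Origin: centre of its underside.
- box: The sample box: grey sheet-steel box 170 (x) x 200 (y) x 150 mm (z), fixed to the bench; origin at the centre of its underside; inner floor 4 mm above the bench. On its lid lies a flat steel slot insert, 120 (x) x 160 (y) mm, whose top face is 158 mm above the bench. Neither the plate nor the fingers may bear on the box with more than 40 N.
- slot_mid (a point): Middle of the lid at the height of the insert's face, 158 mm above the bench. The slot is 11 mm wide (box x), 105 mm long (box y), parallel to box y and centred along it; but the insert was set by hand, so along box x the slot stands anywhere within 16 mm either side of this point, unmeasured. It stays put in use. Square edges, no lead-in; guide walls to 26 mm deep.
- hole_mid (a point): Same place as slot_mid. In the slot's middle a square finger hole, 50 x 50 mm, goes right through the insert (shifted with the slot), so closed fingertips can follow the plate down. At each end of the hole the slot has 28 mm of flat smooth land on both sides: a plate set down on it can be slid along box x until it drops in.
- leaf_mid (a point): 14 mm below slot_mid. A spring leaf at the slot's +x wall, nose 12 to 16 mm below the face under a steep ramp, reaches 3.6 mm into the slot and yields. It clamps the plate with about 5 N: sliding takes roughly 5 to 15 N, the plate does not fall when let go, and it drops free once its top edge is about 17 mm below the face.
- collar: Bystander: threaded-pipe collar, primed red, tube 64 mm across, 35 mm tall, standing between rack and box. Origin: centre of its underside.
- tape: Bystander: roll of masking tape lying flat, 90 mm across, 24 mm high. Origin: centre of its underside.
- jar: Bystander: paint jar with steel lid, 60 mm across, 75 mm tall. Origin: centre of its underside.
- pot: Bystander: brush pot, 84 mm across, 85 mm tall, three brush handles sticking up to about 210 mm. Origin: centre of its underside.
- thinner: Bystander: steel can, 70 mm across, 190 mm tall. Origin: centre of its underside.
- wrench: Bystander: steel wrench lying at the left, away from the work.
- scraper: Bystander: scraper with wooden handle lying at the right, away from the work.
Things that resemble listed ones, but are neither listed nor needed, are in the scene too. What is shaped like the plate but purple is not meant.

How it is judged:
By the outcome, as a careful person would: the job done as asked, in the order asked, and still so for the second after the job is handed in, with the robot touching nothing.
It also fails if it takes over 67 s, if anything falls off the work surface, if the arm or the gripper's body presses on something with over 40 N, if the wrist force passes 120 N, or if a joint passes its speed limit or range.

## Working session

There is one attempt and no reset: what is moved stays moved. The work goes in short steps, Python scripts to look and compute and a tool call to move; the robot and the scene stay as the last step left them, time stands still between calls to the robot, and variables do not carry over. Pictures are saved under pics/ and viewed, at most 10 in all, crops included, and the job is handed in when it is done.

Besides the shell and the picture viewer there is one more tool, called as a command line: name --pt "numbers of a row" for each row, then --argument value for the rest. drive_tool: Moves the arm, as the interface text tells. Its arguments: {"type":"object","properties":{"moves":{"type":"array","items":{"type":"array","items":{"type":"number"}}},"hand":{"type":"number"}},"required":["moves"]}

```bash
mkdir -p pics; python3 - <<'E'
from cell import robot, viewer
import cv2, numpy as np, pickle
d={}
for n in ("side","top"):
    f=viewer.grab_frame(n); d[n]=f
    cv2.imwrite(f"pics/{n}0.png",f["img"][:,:,::-1])
    print(n,[ (k,v) for k,v in f.items() if k!="img"])
pickle.dump(d,open("f0.pkl","wb"))
print(robot.read_state())
a=np.hstack([cv2.resize(d[n]["img"],(800,600)) for n in("top",)])
cv2.imwrite("pics/top0b.png",a[:,:,::-1])
E
```

```text
side [('fov_y', 53.3589518109758), ('cx', 256.25153293239026), ('cy', 195.10751984492344), ('extrinsics', array([[ 0.82587068,  0.42886024, -0.36608266,  0.14526029],
       [-0.56378037,  0.63893383, -0.52336913, -0.60945147],
       [ 0.00945038,  0.63862544,  0.76945971,  1.0134944 ],
       [ 0.        ,  0.        ,  0.        ,  1.        ]]))]
top [('fov_y', 54.5089155818393), ('cx', 251.13731748614975), ('cy', 191.74067341184332), ('extrinsics', array([[-0.01272196,  0.98640834, -0.16381922,  0.37651596],
       [-0.99985037, -0.01062871,  0.01364802, -0.01093599],
       [ 0.01172133,  0.16396834,  0.98639596,  1.39287564],
       [ 0.        ,  0.        ,  0.        ,  1.        ]]))]
{'time_s': 0.1, 'qpos': array([ 5.70372310e+01,  3.02725817e+01,  8.21497064e+01, -1.18673157e-03,
        6.76894201e+01, -1.02277641e+01]), 'joint_vel': array([-0.01003221, -0.08295611, -0.20340022, -0.03807908, -0.00514822,
        0.04516752]), 'tau': array([-4.45944970e-04, -4.40984452e+01, -1.77150124e+01,  6.34547300e-02,
        5.33929642e-02, -2.88906188e-05]), 'eef_pos': array([0.2411205 , 0.57581857, 0.18517723]), 'tcp_rot': array([[-9.22305023e-01,  3.86461322e-01, -1.04472875e-03],
       [ 3.86462596e-01,  9.22303612e-01, -1.64624997e-03],
       [ 3.27345161e-04, -1.92209320e-03, -9.99998099e-01]]), 'wrist_force': array([-0.30064491,  0.57577442, -0.40674589]), 'torque': array([0.00830863, 0.02610762, 0.00360605]), 'gripper_force': 0.0, 'grip_width': 1.000331199493072}
```

View pics/top0b.png

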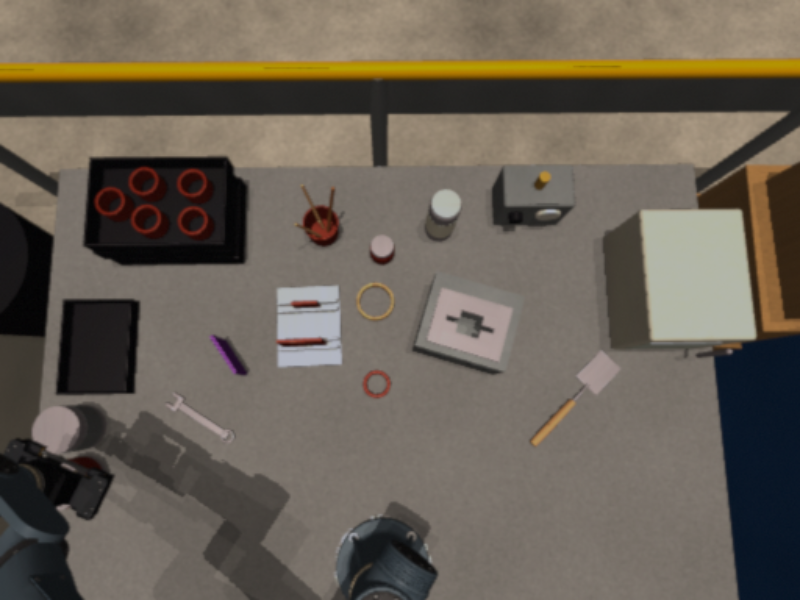

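View pics/side0.png

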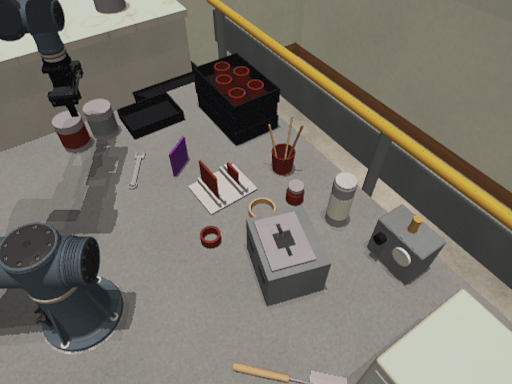

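```bash
cat > h.py <<'E'
import numpy as np, cv2
def cast(f,uv,z):
    uv=np.atleast_2d(np.asarray(uv,float)); h=f["img"].shape[0]
    F=h/2/np.tan(np.radians(f["fov_y"])/2); E=f["extrinsics"]
    d=np.c_[(uv[:,0]-f["cx"])/F,-(uv[:,1]-f["cy"])/F,-np.ones(len(uv))]@E[:3,:3].T
    o=E[:3,3]; return o+d*((z-o[2])/d[:,2])[:,None]
def proj(f,P):
    P=np.atleast_2d(P); h=f["img"].shape[0]; F=h/2/np.tan(np.radians(f["fov_y"])/2); E=f["extrinsics"]
    c=(P-E[:3,3])@E[:3,:3]; return np.c_[f["cx"]+F*c[:,0]/-c[:,2], f["cy"]-F*c[:,1]/-c[:,2]]
def red(img):
    i=img.astype(int); return ((i[...,0]>50)&(i[...,0]>1.9*i[...,1])&(i[...,0]>1.9*i[...,2])).astype(np.uint8)
def blobs(m,amin=10):
    n,l,s,c=cv2.connectedComponentsWithStats(m)
    return [(s[i],c[i],(l==i).astype(np.uint8)) for i in range(1,n) if s[i][4]>=amin]
def rect(m):
    return cv2.minAreaRect(cv2.findNonZero(m))
E
python3 - <<'E'
import pickle,cv2,numpy as np
from h import *
d=pickle.load(open("f0.pkl","rb"))
np.set_printoptions(precision=4,suppress=True)
for n in d:
    f=d[n]
    for s,c,m in blobs(red(f["img"]),12): 
        print(n,s,c,cast(f,c,.1)[0]); 
t=d["top"];im=t["img"].astype(int)
# rack: bright bluish white
hsv=cv2.cvtColor(t["img"],cv2.COLOR_RGB2HSV)
print("rack px",im[225,190],"insert px",im[190,290],"lid px",im[182,325],"slot",im[207,300],"bench",im[260,260])
c=np.vstack
# insert & rack by brightness
g=im.min(2)
for thr in (130,150,):
  for s,cc,m in blobs(((g>thr)).astype(np.uint8),300): print(thr,s,cc)
big=lambda a,x0,y0,x1,y1,k: cv2.resize(a[y0:y1,x0:x1,::-1],None,fx=k,fy=k,interpolation=cv2.INTER_CUBIC)
a=big(t["img"],165,170,345,245,4.4)
s=d["side"]["img"]; b=big(s,170,150,350,300,4.4)[:,:]
cv2.imwrite("pics/c1.png",np.vstack([a]))
E
```

```text
side [213  61  33  45 728] [227.6016  83.2582] [0.8183 0.5695 0.1   ]
side [233  66  31  33 566] [247.6254  81.5194] [0.8935 0.5344 0.1   ]
side [ 58 129  30  20 341] [ 73.5132 139.5953] [0.1901 0.5785 0.1   ]
side [272 144  23  31 430] [281.9419 160.0767] [0.7381 0.0902 0.1   ]
side [287 145   5  12  25] [288.68 149.64] [0.7878 0.1179 0.1   ]
side [199 161  20  37 285] [208.3193 177.9404] [0.4921 0.1573 0.1   ]
side [227 163  12  21 107] [232.6542 172.3738] [0.5703 0.1345 0.1   ]
side [286 189  17  16 169] [293.8935 198.1183] [ 0.6697 -0.0629  0.1   ]
side [200 226  21  22 263] [210.1711 236.6122] [ 0.3844 -0.0418  0.1   ]
top [ 82 107  20  19 164] [ 91.2134 115.9207] [0.8757 0.5467 0.1   ]
top [113 108  20  19 171] [122.3041 116.8187] [0.8714 0.4344 0.1   ]
top [ 60 119  20  20 164] [ 70.0366 128.4268] [0.8291 0.6197 0.1   ]
top [ 83 130  21  20 171] [ 92.9649 139.6491] [0.7865 0.5353 0.1   ]
top [113 132  20  19 170] [122.8706 140.9118] [0.7808 0.4284 0.1   ]
top [197 132  20  22 216] [207.1713 144.9907] [0.7629 0.1267 0.1   ]
top [194 134   6  11  19] [195.8421 138.5263] [0.7873 
[... 184 characters left out ...]
92.     218.2769] [0.5001 0.1775 0.1   ]
top [233 238  17  16  64] [240.0938 245.9531] [0.403  0.0115 0.1   ]
rack px [167 170 179] insert px [176 159 155] lid px [120 113 106] slot [113 110 105] bench [122 113 106]
130 [ 410  134   73   84 5377] [445.7772 175.7275]
130 [ 177  182   42   53 1781] [197.5182 208.5665]
130 [ 273  184   55   48 1426] [300.5154 207.1339]
130 [369 225  27  27 390] [382.5667 238.1231]
130 [ 21 260  29  29 513] [ 34.5185 272.729 ]
150 [ 411  135   72   82 5206] [446.0184 175.5515]
150 [178 183  39  12 361] [196.928  187.7064]
150 [ 274  186   53   45 1141] [299.5521 208.1148]
150 [178 199  40  18 638] [197.8511 207.7978]
150 [178 218  41  17 484] [198.2686 227.1219]
```

View pics/c1.png

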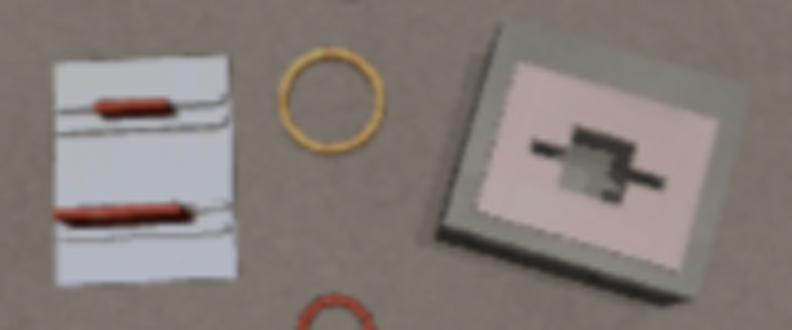

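```bash
python3 - <<'E'
import pickle,cv2,numpy as np
from h import *
d=pickle.load(open("f0.pkl","rb"))
np.set_printoptions(precision=4,suppress=True)
t=d["top"];im=t["img"].astype(int);g=im.min(2)
for s,c,m in blobs((g>130).astype(np.uint8),1000):
    if s[0] in(177,273):
        P=cast(t,cv2.findNonZero(m)[:,0],.158 if s[0]==273 else 0.01)
        r=cv2.minAreaRect((P[:,:2]*1000).astype(np.float32)); print(s[0],r)
        k=cv2.convexHull(cv2.findNonZero(m)); z=np.zeros_like(m); cv2.fillConvexPoly(z,k,1)
        if s[0]==273:
            # slot mask: dark in hull
            z=cv2.erode(z,np.ones((5,5)))
            q=cv2.findNonZero(((g<125)&(z>0)).astype(np.uint8))[:,0]
            Q=cast(t,q,.158)[:,:2]*1000; print("slot",Q.mean(0),cv2.minAreaRect(Q.astype(np.float32)))
# plate edges at z=.12
for s,c,m in blobs(red(t["img"]),12):
    if s[0] in (187,178):
        P=cast(t,cv2.findNonZero(m)[:,0],.12 if s[0]==178 else .08)[:,:2]*1000
        print("plate",P.mean(0),cv2.minAreaRect(P.astype(np.float32)))
s=d["side"]
print(proj(s,[[.5,.18,.12]]),proj(t,[[.5,.18,.12]]))
E
```

```text
177 ((546.3102416992188, 172.26202392578125), (191.99594116210938, 152.48370361328125), 2.181325674057007)
273 ((527.5501708984375, -191.8624267578125), (162.00990295410156, 122.24554443359375), 73.13311767578125)
slot [ 528.4646 -192.7203] ((529.9374389648438, -192.28826904296875), (102.59552001953125, 50.06357955932617), 62.46805953979492)
plate [588.258  171.9203] ((588.5757446289062, 172.68312072753906), (53.322303771972656, 7.213226795196533), 89.38018798828125)
plate [498.2243 174.5874] ((497.0608215332031, 176.1659393310547), (10.044951438903809, 92.13423919677734), 2.9329988956451416)
[[206.3994 168.425 ]] [[190.4222 217.7761]]
```

```bash
cat > to.py <<'E'
import sys,numpy as np
from cell import robot
from scipy.spatial.transform import Rotation as R
np.set_printoptions(precision=4,suppress=True)
def row(x,y,z,yaw):
    s=robot.read_state(); R0=s["tcp_rot"]; a=np.radians(yaw)
    ty=np.array([np.cos(a),np.sin(a),0]); tz=np.array([0,0,-1.]); T=np.c_[np.cross(ty,tz),ty,tz]
    return np.r_[R0.T@(np.array([x,y,z])-s["eef_pos"])*100, R.from_matrix(R0.T@T).as_rotvec()]
if __name__=="__main__": print(row(*map(float,sys.argv[1:5])))
E
python3 to.py .501 .172 .26 2.2
```

```text
[-39.5724 -27.2154  -7.4429  -0.0019   0.0008   1.1356]
```

drive_tool --pt "0 0 -4 0 0 0" --pt "0 0 -7.4 0 0 0.1" --pt "-3.6 -2.5 -7.4 0 0 0.22" --pt "-7.2 -5 -7.4 0 0 0.34" --pt "-10.8 -7.4 -7.4 0 0 0.46" --pt "-14.4 -9.9 -7.4 0 0 0.58" --pt "-18 -12.4 -7.4 0 0 0.7" --pt "-21.6 -14.9 -7.4 0 0 0.82" --pt "-25.2 -17.3 -7.4 0 0 0.94" --pt "-28.8 -19.8 -7.4 0 0 1.05" --pt "-32.4 -22.3 -7.4 0 0 1.136" --pt "-36 -24.8 -7.4 0 0 1.136"

```text
time_s: 1.1
eef_pos: [0.4671, 0.2239, 0.2598]
tcp_rot: [[-0.035, 0.999, -0.001], [0.999, 0.035, -0.0], [-0.0, -0.001, -1.0]]
wrist_force: [0.4, -0.2, -0.6]
grip_width: 0.996
gripper_force: 0.0
```

```bash
python3 to.py .501 .172 .26 2.2
```

```text
[-5.3102  3.2091 -0.0194 -0.0006  0.     -0.0034]
```

drive_tool --pt "-2.7 1.6 0 0 0 0" --pt "-5.3 3.2 0 0 0 0" --pt "-5.3 3.2 0 0 0 0" --pt "-5.3 3.2 0 0 0 0"

```text
time_s: 1.43
eef_pos: [0.5011, 0.1727, 0.2595]
tcp_rot: [[-0.035, 0.999, -0.001], [0.999, 0.035, 0.0], [0.0, -0.001, -1.0]]
wrist_force: [-0.7, 0.1, 0.3]
grip_width: 0.998
gripper_force: 0.0
```

```bash
python3 - <<'E'
from cell import robot, viewer
import cv2, numpy as np, pickle
f=viewer.grab_frame("wrist"); pickle.dump((f,robot.read_state()),open("w1.pkl","wb"))
cv2.imwrite("pics/w1.png",f["img"][:,:,::-1])
print([ (k,v) for k,v in f.items() if k!="img"],robot.read_state()["eef_pos"])
from h import *
np.set_printoptions(precision=4,suppress=True)
for s,c,m in blobs(red(f["img"]),200): print(s,c,rect(m),cast(f,c,.12))
E
```

```text
[('fov_y', 64.74627393732254), ('cx', 256.5604655250602), ('cy', 191.56499030465156), ('extrinsics', array([[ 0.9994102 , -0.03315079, -0.00895982,  0.49741899],
       [ 0.03432332,  0.95612342,  0.2909466 ,  0.25350708],
       [-0.00107842, -0.29108253,  0.95669734,  0.4589331 ],
       [ 0.        ,  0.        ,  0.        ,  1.        ]]))] [0.50018937 0.17380238 0.25952128]
[253 119   6  90 471] [255.8047 162.9214] ((255.5, 163.5), (89.0, 5.0), 90.0) [[0.4986 0.1844 0.12  ]]
[317 138  14  51 363] [324.7961 162.8843] ((323.39166259765625, 163.1260986328125), (12.106457710266113, 49.689693450927734), 3.8140745162963867) [[0.5769 0.1872 0.12  ]]
[ 414  162   87   68 2602] [459.0165 194.7421] ((455.1556396484375, 196.45852661132812), (88.468017578125, 62.25313186645508), 11.633633613586426) [[0.738  0.1548 0.12  ]]
[181 233  34  34 547] [198.415  248.4241] ((197.94883728027344, 249.940673828125), (31.727890014648438, 33.94403839111328), 4.236394882202148) [[0.431  0.0742 0.12  ]]
[374 249  30  18 327] [390.4281 257.8165] ((390.326416015625, 257.0075378417969), (29.48616600036621, 16.40167999267578), 42.51044845581055) [[0.6711 0.0696 0.12  ]]
```

View pics/w1.png

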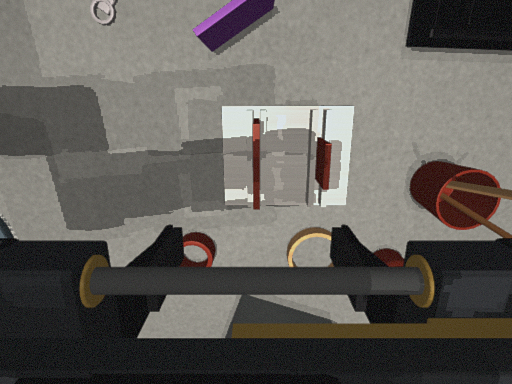

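```bash
python3 - <<'E'
import pickle
from h import *
np.set_printoptions(precision=4,suppress=True)
f,s=pickle.load(open("w1.pkl","rb"))
print(cast(f,[[256,119],[256,124],[256,208.5],[253,140],[259,140],[253,200],[259,200]],.12))
i=f["img"]
print(i[112:128,255,0],i[203:212,255,0]); 
for r in (135,165,195): print(i[r,248:264].tolist())
E
python3 to.py .499 .172 .105 2.0
```

```text
[[0.4971 0.2331 0.12  ]
 [0.4973 0.2277 0.12  ]
 [0.5006 0.1294 0.12  ]
 [0.4946 0.2102 0.12  ]
 [0.5012 0.2104 0.12  ]
 [0.4968 0.1399 0.12  ]
 [0.5038 0.1401 0.12  ]]
[219 220 217 223 224 232 104  52  53  49  51  69 180 175 171 166] [ 90  92  92  95  92  85 110 144 146]
[[225, 234, 225], [223, 231, 223], [226, 233, 227], [224, 239, 227], [152, 147, 140], [175, 94, 80], [169, 83, 68], [163, 79, 66], [167, 79, 69], [164, 79, 66], [165, 81, 68], [140, 81, 71], [114, 110, 106], [130, 129, 127], [133, 131, 122], [132, 127, 122]]
[[145, 138, 136], [147, 142, 138], [147, 143, 135], [145, 144, 134], [102, 99, 94], [74, 42, 39], [71, 25, 21], [69, 23, 15], [77, 34, 34], [75, 28, 28], [74, 30, 22], [90, 63, 57], [120, 118, 114], [147, 141, 136], [146, 140, 131], [145, 137, 131]]
[[223, 223, 218], [219, 221, 212], [222, 224, 216], [217, 221, 213], [233, 237, 229], [122, 100, 92], [90, 30, 23], [91, 33, 24], [96, 44, 37], [95, 42, 32], [91, 35, 26], [124, 90, 84], [181, 186, 175], [226, 228, 215], [224, 225, 217], [227, 228, 217]]
[-0.1828 -0.0983 15.4522 -0.0018 -0.0005  0.0015]
```

drive_tool --pt "0.4 -0.1 3.5 0 0 0" --pt "0.45 -0.1 7 0 0 0" --pt "0.45 -0.1 10.5 0 0 0" --pt "0.45 -0.1 13 0 0 0" --pt "0.45 -0.1 15 0 0 0" --pt "0.45 -0.1 16.5 0 0 0" --pt "0.45 -0.1 17 0 0 0" --pt "0.45 -0.1 17 0 0 0" --pt "0.45 -0.1 17 0 0 0"

```text
time_s: 2.23
eef_pos: [0.4993, 0.1795, 0.0905]
tcp_rot: [[-0.039, 0.999, 0.0], [0.999, 0.039, 0.0], [0.0, 0.0, -1.0]]
wrist_force: [0.0, 0.2, 0.2]
grip_width: 0.997
gripper_force: 0.0
```

drive_tool --hand -1 --pt "0 0 0 0 0 0" --pt "0 0 0 0 0 0" --pt "0 0 0 0 0 0" --pt "0 0 0 0 0 0" --pt "0 0 0 0 0 0" --pt "0 0 0 0 0 0" --pt "0 0 0 0 0 0" --pt "0 0 0 0 0 0" --pt "0 0 0 0 0 0" --pt "0 0 0 0 0 0" --pt "0 0 0 0 0 0" --pt "0 0 0 0 0 0"

```text
time_s: 3.23
eef_pos: [0.4995, 0.1786, 0.09]
tcp_rot: [[-0.038, 0.999, -0.0], [0.999, 0.038, 0.0], [0.0, -0.0, -1.0]]
wrist_force: [-0.7, -0.7, -0.5]
grip_width: 0.171
gripper_force: 0.0
```

drive_tool --pt "0 0 0 0 0 0" --pt "0 0 0 0 0 0" --pt "0 0 0 0 0 0" --pt "0 0 0 0 0 0" --pt "0 0 0 0 0 0" --pt "0 0 0 0 0 0"

```text
time_s: 3.73
eef_pos: [0.4995, 0.1786, 0.0901]
tcp_rot: [[-0.038, 0.999, 0.0], [0.999, 0.038, 0.0], [0.0, 0.0, -1.0]]
wrist_force: [-0.2, -0.6, -0.2]
grip_width: 0.006
gripper_force: 0.0
```

drive_tool --pt "0 0 -1 0 0 0" --pt "0 0 -3 0 0 0" --pt "0 0 -6 0 0 0" --pt "0 0 -9 0 0 0" --pt "0 0 -12 0 0 0" --pt "0 0 -15 0 0 0" --pt "0 0 -18 0 0 0" --pt "0 0 -20 0 0 0" --pt "0 0 -20 0 0 0"

```text
time_s: 4.48
eef_pos: [0.5025, 0.1791, 0.2961]
tcp_rot: [[-0.038, 0.999, 0.012], [0.999, 0.038, 0.002], [0.001, 0.012, -1.0]]
wrist_force: [0.8, 0.5, 0.6]
grip_width: 0.003
gripper_force: 0.0
```

```bash
python3 to.py .5275 -.192 .29 -16.9; python3 -c "
from cell import robot;s=robot.read_state();print(s['qpos'],s['wrist_force'],s['torque'])"
```

```text
[-37.1815   1.0691   0.5744   0.0113  -0.0031   0.3332]
[7.60674502e+00 1.60872040e+01 8.72174639e+01 4.49075176e-03
 7.60295919e+01 5.41679252e+00] [0.82258496 0.51686133 0.59516145] [-0.08237605  0.01420627 -0.00874136]
```

```bash
python3 - <<'E'
from cell import robot, viewer
import cv2, numpy as np, pickle
d={n:viewer.grab_frame(n) for n in("wrist","top","side")}
pickle.dump((d,robot.read_state()),open("w2.pkl","wb"))
a=[cv2.resize(d["wrist"]["img"],(400,300)),cv2.resize(d["top"]["img"][150:270,130:290],(400,300),interpolation=2),cv2.resize(d["side"]["img"][100:280,130:370],(400,300),interpolation=2),cv2.resize(d["side"]["img"],(400,300))]
cv2.imwrite("pics/w2.png",np.vstack([np.hstack(a[:2]),np.hstack(a[2:])])[:,:,::-1])
E
```

```text
(no output)
```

View pics/w2.png

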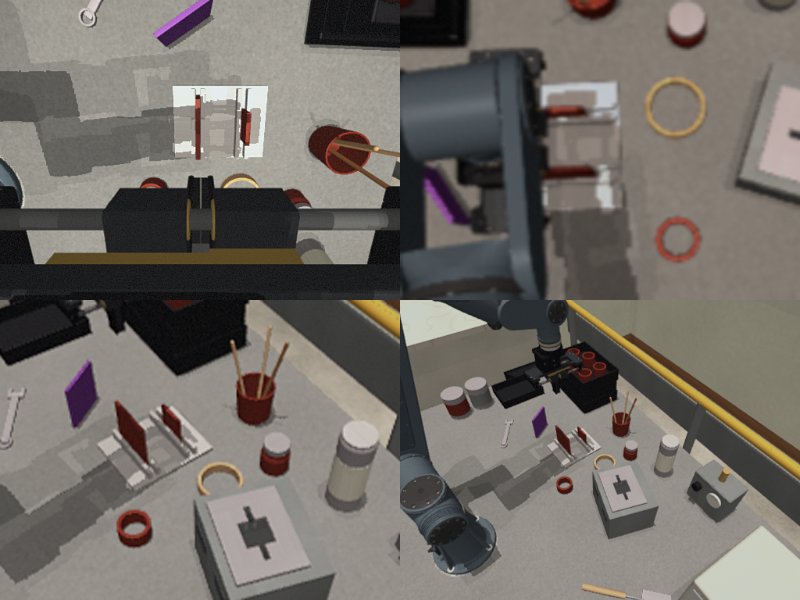

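```bash
python3 - <<'E'
import pickle
from h import *
np.set_printoptions(precision=4,suppress=True)
d,s=pickle.load(open("w2.pkl","rb"))
print(s["eef_pos"],s["tcp_rot"])
for n in d: print(n,proj(d[n],s["eef_pos"]),proj(d[n],s["eef_pos"]+[0,0,.07]))
print(d["wrist"]["extrinsics"])
f=d["wrist"]
bl=[b for b in blobs(red(f["img"]),150)]
for b in bl: print(b[0],b[1])
for n in("top","side"):
  for b in blobs(red(d[n]["img"]),20):
    if 170<b[1][0]<260 and 150<b[1][1]<235: print(n,b[0],b[1])
E
```

```text
[0.4987 0.1785 0.2899] [[-0.038   0.9993 -0.0007]
 [ 0.9993  0.038  -0.0001]
 [-0.0001 -0.0007 -1.    ]]
wrist [[252.7496 216.3529]] [[252.6991 267.2904]]
top [[182.4041 212.7531]] [[178.1197 210.0252]]
side [[200.9034 128.0118]] [[198.2917 108.202 ]]
[[ 0.9992 -0.033  -0.0222  0.496 ]
 [ 0.038   0.9564  0.2895  0.2596]
 [ 0.0117 -0.2901  0.9569  0.4955]
 [ 0.      0.      0.      1.    ]]
[250 122   6  82 412] [252.949  162.5995]
[308 140  13  46 405] [314.4   162.358]
[ 396  162   78   61 2556] [433.8063 190.6142]
[180 228  33  13 293] [196.1604 234.6143]
[365 243  32  19 311] [378.7814 251.5402]
top [238 163  13   5  29] [244.1724 165.4138]
top [189 193  14   4  39] [195.4103 194.    ]
top [190 217  16   3  30] [197.6333 217.6333]
side [199 161  20  37 283] [208.318  178.2509]
side [227 163  11  20 102] [232.5196 172.2843]
```

```bash
python3 - <<'E'
import pickle
from h import *
d,s=pickle.load(open("w2.pkl","rb"))
out=[]
for n,(x0,y0) in (("wrist",(180,170)),("side",(150,50))):
    i=d[n]["img"].copy(); i=cv2.convertScaleAbs(i,alpha=1.8,beta=20)
    c=cv2.resize(i[y0:y0+150,x0:x0+100],None,fx=4,fy=4,interpolation=cv2.INTER_CUBIC)
    for p in proj(d[n],[s["eef_pos"],s["eef_pos"]+[0,0,.019]]): cv2.circle(c,tuple(int(v) for v in (p-[x0,y0])*4),4,(0,255,0),-1)
    out.append(c)
cv2.imwrite("pics/z.png",np.hstack(out)[:,:,::-1])
E
```

```text
(no output)
```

View pics/z.png

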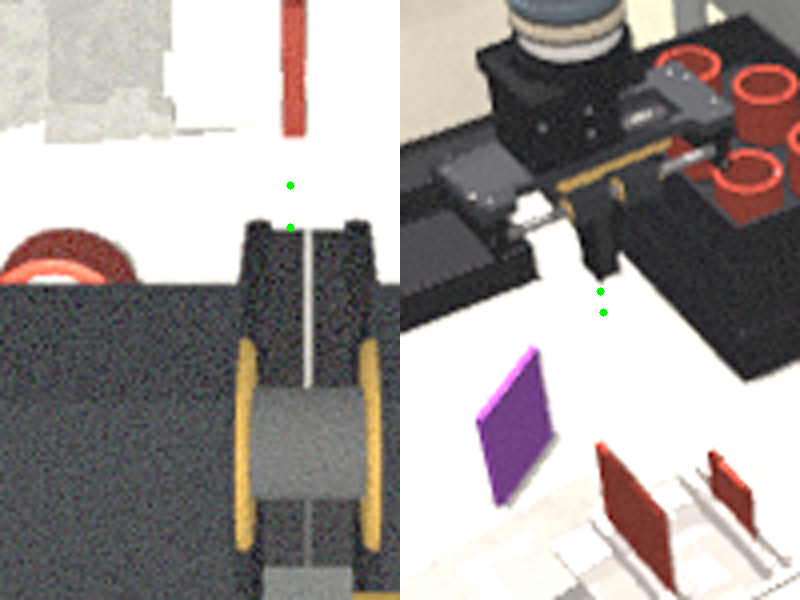

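The side zoom shows the shut fingertips at about (200,119), while the reported TCP projects to about (201,128). So the real tips sit about 28 mm higher than reported. The first grip closed just above the plate, which is undisturbed. I'll go down again, lower this time.

drive_tool --hand 1 --pt "0 0 0 0 0 0" --pt "0 0 0 0 0 0" --pt "0 0 0 0 0 0" --pt "0 0 2 0 0 0" --pt "0 0 4 0 0 0" --pt "0 0 6 0 0 0" --pt "0 0 8 0 0 0" --pt "0 0 10 0 0 0" --pt "0 0 12 0 0 0" --pt "0 0 14 0 0 0" --pt "0 0 15 0 0 0" --pt "0 0 15 0 0 0"

```text
time_s: 5.63
eef_pos: [0.4973, 0.1782, 0.1373]
tcp_rot: [[-0.038, 0.999, -0.006], [0.999, 0.038, -0.001], [-0.001, -0.006, -1.0]]
wrist_force: [0.2, -0.1, -0.2]
grip_width: 0.833
gripper_force: 0.0
```

drive_tool --pt "0 0 1.5 0 0 0" --pt "0 0 3 0 0 0" --pt "0 0 4.5 0 0 0" --pt "0 0 6 0 0 0" --pt "0 0 7 0 0 0" --pt "0 0 7.5 0 0 0" --pt "0 0 8 0 0 0" --pt "0 0 8 0 0 0" --pt "0 0 8 0 0 0"

```text
time_s: 6.38
eef_pos: [0.4999, 0.1787, 0.0605]
tcp_rot: [[-0.038, 0.999, 0.001], [0.999, 0.038, 0.0], [0.0, 0.001, -1.0]]
wrist_force: [0.8, -0.5, 0.3]
grip_width: 1.001
gripper_force: 0.0
```

drive_tool --hand -1 --pt "0 0 0 0 0 0" --pt "0 0 0 0 0 0" --pt "0 0 0 0 0 0" --pt "0 0 0 0 0 0" --pt "0 0 0 0 0 0" --pt "0 0 0 0 0 0" --pt "0 0 0 0 0 0" --pt "0 0 0 0 0 0" --pt "0 0 0 0 0 0" --pt "0 0 0 0 0 0" --pt "0 0 0 0 0 0" --pt "0 0 0 0 0 0"

```text
time_s: 7.38
eef_pos: [0.4995, 0.1786, 0.06]
tcp_rot: [[-0.038, 0.999, -0.0], [0.999, 0.038, -0.0], [-0.0, -0.0, -1.0]]
wrist_force: [-0.1, -0.0, 0.6]
grip_width: 0.177
gripper_force: 0.0
```

drive_tool --pt "0 0 0 0 0 0" --pt "0 0 0 0 0 0" --pt "0 0 0 0 0 0" --pt "0 0 0 0 0 0" --pt "0 0 0 0 0 0" --pt "0 0 0 0 0 0"

```text
time_s: 7.88
eef_pos: [0.4995, 0.1786, 0.06]
tcp_rot: [[-0.038, 0.999, 0.0], [0.999, 0.038, -0.0], [-0.0, 0.0, -1.0]]
wrist_force: [-0.1, 0.3, -0.7]
grip_width: 0.09
gripper_force: 30.0
```

drive_tool --pt "0 0 -1 0 0 0" --pt "0 0 -2 0 0 0" --pt "0 0 -3.5 0 0 0" --pt "0 0 -6 0 0 0" --pt "0 0 -8.5 0 0 0" --pt "0 0 -11 0 0 0" --pt "0 0 -13.5 0 0 0" --pt "0 0 -16 0 0 0" --pt "0 0 -18 0 0 0" --pt "0 0 -19 0 0 0" --pt "0 0 -19 0 0 0" --pt "0 0 -19 0 0 0"

```text
time_s: 8.88
eef_pos: [0.4989, 0.1785, 0.2501]
tcp_rot: [[-0.038, 0.999, -0.0], [0.999, 0.038, -0.0], [-0.0, -0.0, -1.0]]
wrist_force: [-0.2, -0.1, -1.9]
grip_width: 0.085
gripper_force: 30.0
```

```bash
python3 to.py .5275 -.192 .25 -16.9
```

```text
[-37.1322   1.4448   0.0162  -0.       0.0001   0.333 ]
```

drive_tool --pt "-2 0.1 0 0 0 0.02" --pt "-5 0.2 0 0 0 0.05" --pt "-8.5 0.3 0 0 0 0.08" --pt "-12 0.5 0 0 0 0.11" --pt "-15.5 0.6 0 0 0 0.14" --pt "-19 0.8 0 0 0 0.18" --pt "-22.5 0.9 0 0 0 0.21" --pt "-26 1.0 0 0 0 0.24" --pt "-29.5 1.2 0 0 0 0.27" --pt "-33 1.3 0 0 0 0.3" --pt "-35.5 1.4 0 0 0 0.32" --pt "-37.1 1.44 0 0 0 0.333"

```text
time_s: 9.88
eef_pos: [0.5269, -0.1942, 0.2477]
tcp_rot: [[0.294, 0.956, -0.004], [0.956, -0.294, 0.001], [0.0, -0.004, -1.0]]
wrist_force: [-0.6, 0.0, -1.5]
grip_width: 0.09
gripper_force: 30.0
```

drive_tool --pt "0 0 0 0 0 0" --pt "0 0 0 0 0 0" --pt "0 0 0 0 0 0" --pt "0 0 0 0 0 0"

```text
time_s: 10.22
eef_pos: [0.5274, -0.1897, 0.2495]
tcp_rot: [[0.289, 0.957, -0.001], [0.957, -0.289, 0.002], [0.001, -0.002, -1.0]]
wrist_force: [0.6, 0.5, -2.6]
grip_width: 0.092
gripper_force: 30.0
```

```bash
python3 - <<'E'
from cell import robot, viewer
import cv2, numpy as np, pickle
s=robot.read_state()
d={n:viewer.grab_frame(n) for n in("wrist","side")}
pickle.dump((d,s),open("w3.pkl","wb"))
a=[cv2.resize(d["wrist"]["img"][100:384,100:420],(400,355)),cv2.resize(d["side"]["img"][120:320,190:390],(400,400),interpolation=2)[:355]]
cv2.imwrite("pics/w3.png",np.hstack(a)[:,:,::-1])
print(s["eef_pos"])
E
```

```text
[ 0.52743469 -0.18968281  0.24952266]
```

View pics/w3.png

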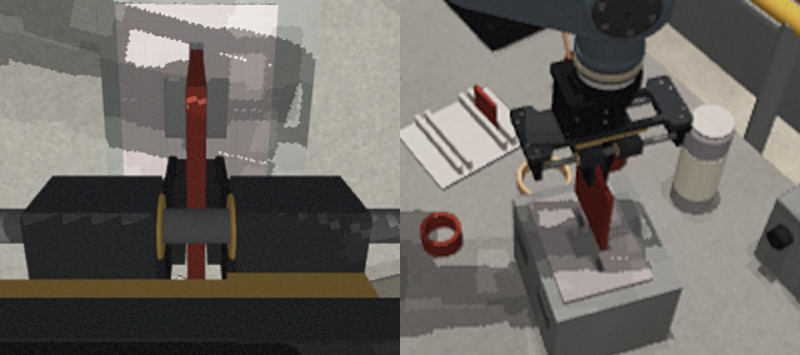

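```bash
python3 - <<'E'
import pickle
from h import *
np.set_printoptions(precision=4,suppress=True)
d,s=pickle.load(open("w3.pkl","rb")); f=d["wrist"]; i=f["img"].astype(int)
for r in (132,134,136,138,140,150,170,185,200): print(r,i[r,222:292].sum(1)//3)
tool=lambda uv,z:(cast(f,uv,z)-s["eef_pos"])@s["tcp_rot"]*1000
m=(i[...,0]>1.8*i[...,1])&(i[...,0]>45)
for r in (142,150,160,175,200,220,300): c=np.where(m[r,230:285])[0]+230; print(r,c.min() if len(c) else 0,c.max() if len(c) else 0)
np.save("x.npy",0)
print("tool coords mm at .158 of hole edges/slot end", tool([[232,185],[281,185],[256.5,136],[256.5,134]],.158))
print("pl", tool([[256.5,142]],.2),tool([[256.5,300]],.31))
E
```

```text
132 [217 220 219 220 218 220 217 221 219 218 220 221 221 225 219 219 223 228
 219 137 133 221 223 131 116 119 119 125 120 122 120 120 121 123 125 123
 120 126 122 127 122 124 119 121 123 123 123 121 121 126 122 122 123 122
 125 121 124 123 125 126 118 121 126 123 124 125 126 123 123 125]
134 [221 220 221 225 222 220 218 220 222 218 215 220 220 217 219 221 220 219
 219 222 222 223 222 218 225 221 145 124 126 109  86  86  99 103  99  98
  97  97 102  89  91 117 121 121 121 120 124 121 121 119 122 121 122 123
 124 124 123 121 124 121 121 120 118 126 120 126 125 126 121 124]
136 [222 220 221 221 221 219 219 222 220 217 216 219 219 218 221 221 221 219
 219 222 220 220 218 219 222 221 224 225 226 131  81  83  98  87  89  88
  82  81  84  88  94 122 120 120 123 124 123 125 118 123 119 121 123 117
 120 121 121 122 120 120 119 121 120 124 121 122 122 123 121 122]
138 [220 219 220 222 223 218 219 219 220 217 217 218 220 219 220 222 218 218
 216 218 221 219 218 220 219 221 222 222 222 136  85  86  99 100  86  87
  86  80  88  81  88 119 124 118 122 120 124 125 119 118 123 123 125 118
 124 121 1
[... 1113 characters left out ...]
  84  86  87  87  86  93  85  92
  90  86  88  86  85  83  99 104 106 100 104 101 102 103 103 101]
200 [ 99  99 104 102 105 104  97 102 101  95  79  80  82  88  84  88  91  91
  84  84  88  88  85  91  84  91  75  48  46  46  49  52  43  55  55  49
  53  46  52  43  55  51  44  74  84  85  85  83  84  86  87  86  86  88
  85  87  85  85  79 100 126 130 133 127 129 127 131 128 128 131]
142 253 261
150 252 262
160 251 262
175 249 264
200 249 264
220 249 264
300 250 262
tool coords mm at .158 of hole edges/slot end [[ -1.2596 -25.7921  91.569 ]
 [ -1.2376  23.089   91.479 ]
 [ 47.1389  -1.3379  91.5763]
 [ 49.0185  -1.3376  91.5784]]
pl [[47.092  -1.3199 49.5762]] [[-22.7935  -1.286  -60.4998]]
```

The wrist view shows the slot at columns 251–263 and the plate's lower corner at 252–262, so they line up in box x. Along the slot, the plate needs to move about 2 mm. Next I descend to just above the face.

drive_tool --pt "-0.2 0 0.5 0 0 0" --pt "-0.2 0 1.2 0 0 0" --pt "-0.2 0 2 0 0 0" --pt "-0.2 0 2.7 0 0 0" --pt "-0.2 0 3.2 0 0 0" --pt "-0.2 0 3.5 0 0 0" --pt "-0.2 0 3.7 0 0 0" --pt "-0.2 0 3.7 0 0 0" --pt "-0.2 0 3.7 0 0 0"

```text
time_s: 11.07
eef_pos: [0.5275, -0.1936, 0.2131]
tcp_rot: [[0.291, 0.957, 0.0], [0.957, -0.291, -0.0], [-0.0, 0.0, -1.0]]
wrist_force: [0.4, -0.3, -2.9]
grip_width: 0.088
gripper_force: 30.0
```

drive_tool --pt "0 0 0.1 0 0 0" --pt "0 0 0.2 0 0 0" --pt "0 0 0.3 0 0 0" --pt "0 0 0.4 0 0 0" --pt "0 0 0.5 0 0 0" --pt "0 0 0.55 0 0 0" --pt "0 0 0.55 0 0 0"

```text
time_s: 11.65
eef_pos: [0.5275, -0.1935, 0.2079]
tcp_rot: [[0.291, 0.957, 0.0], [0.957, -0.291, -0.0], [-0.0, 0.0, -1.0]]
wrist_force: [0.6, 0.5, -0.6]
grip_width: 0.092
gripper_force: 30.0
```

drive_tool --pt "0 0 -0.3 0 0 0" --pt "0.1 -0.1 -0.3 0 0 0" --pt "0.15 -0.12 -0.3 0 0 0" --pt "0.15 -0.12 -0.2 0 0 0" --pt "0.15 -0.12 -0.1 0 0 0" --pt "0.15 -0.12 0 0 0 0" --pt "0.15 -0.12 0.1 0 0 0" --pt "0.15 -0.12 0.1 0 0 0" --pt "0.15 -0.12 0.1 0 0 0"

```text
time_s: 12.4
eef_pos: [0.5266, -0.1917, 0.2064]
tcp_rot: [[0.291, 0.957, -0.0], [0.957, -0.291, 0.0], [0.0, -0.0, -1.0]]
wrist_force: [0.5, 0.8, -2.3]
grip_width: 0.094
gripper_force: 30.0
```

drive_tool --pt "0 0 0.1 0 0 0" --pt "0 0 0.2 0 0 0" --pt "0 0 0.2 0 0 0"

```text
time_s: 12.65
eef_pos: [0.5265, -0.1917, 0.2043]
tcp_rot: [[0.291, 0.957, -0.0], [0.957, -0.291, 0.0], [0.0, -0.0, -1.0]]
wrist_force: [-0.0, 0.1, -2.6]
grip_width: 0.089
gripper_force: 30.0
```

drive_tool --pt "0 0 0.1 0 0 0" --pt "0 0 0.2 0 0 0" --pt "0 0 0.3 0 0 0" --pt "0 0 0.4 0 0 0" --pt "0 0 0.4 0 0 0"

```text
time_s: 13.07
eef_pos: [0.5262, -0.1916, 0.2003]
tcp_rot: [[0.291, 0.957, -0.001], [0.957, -0.291, 0.0], [0.0, -0.001, -1.0]]
wrist_force: [-0.5, -0.6, -2.0]
grip_width: 0.088
gripper_force: 30.0
```

drive_tool --pt "0 0 0.1 0 0 0" --pt "0 0 0.2 0 0 0" --pt "0 0 0.3 0 0 0" --pt "0 0 0.3 0 0 0"

```text
time_s: 13.4
eef_pos: [0.5258, -0.1914, 0.1975]
tcp_rot: [[0.291, 0.957, -0.002], [0.957, -0.291, 0.001], [0.0, -0.002, -1.0]]
wrist_force: [-2.9, 1.7, 1.4]
grip_width: 0.091
gripper_force: 30.1
```

drive_tool --pt "0 0 0.1 0 0 0" --pt "0 0 0.2 0 0 0" --pt "0 0 0.3 0 0 0" --pt "0 0 0.4 0 0 0" --pt "0 0 0.5 0 0 0"

```text
time_s: 13.82
eef_pos: [0.526, -0.1913, 0.1919]
tcp_rot: [[0.291, 0.957, -0.002], [0.957, -0.291, 0.001], [0.001, -0.002, -1.0]]
wrist_force: [-4.6, 1.2, -0.5]
grip_width: 0.084
gripper_force: 30.1
```

drive_tool --pt "0 0 0.2 0 0 0" --pt "0 0 0.4 0 0 0" --pt "0 0 0.6 0 0 0" --pt "0 0 0.8 0 0 0" --pt "0 0 0.8 0 0 0"

```text
time_s: 14.23
eef_pos: [0.526, -0.1914, 0.1837]
tcp_rot: [[0.291, 0.957, -0.002], [0.957, -0.291, 0.001], [0.0, -0.002, -1.0]]
wrist_force: [-5.5, 1.4, -3.5]
grip_width: 0.091
gripper_force: 30.1
```

drive_tool --pt "0 0 0.2 0 0 0" --pt "0 0 0.4 0 0 0" --pt "0 0 0.6 0 0 0" --pt "0 0 0.8 0 0 0" --pt "0 0 1.0 0 0 0" --pt "0 0 1.2 0 0 0"

```text
time_s: 14.73
eef_pos: [0.5265, -0.1916, 0.1724]
tcp_rot: [[0.291, 0.957, -0.0], [0.957, -0.291, 0.0], [0.0, -0.0, -1.0]]
wrist_force: [-5.4, 0.6, 0.3]
grip_width: 0.089
gripper_force: 30.1
```

drive_tool --pt "0 0 0.2 0 0 0" --pt "0 0 0.5 0 0 0" --pt "0 0 0.8 0 0 0" --pt "0 0 1.1 0 0 0" --pt "0 0 1.4 0 0 0" --pt "0 0 1.7 0 0 0" --pt "0 0 2.0 0 0 0" --pt "0 0 2.2 0 0 0" --pt "0 0 2.2 0 0 0"

```text
time_s: 15.48
eef_pos: [0.5261, -0.1915, 0.1499]
tcp_rot: [[0.291, 0.957, -0.001], [0.957, -0.291, 0.001], [0.0, -0.001, -1.0]]
wrist_force: [-4.7, 0.5, -2.1]
grip_width: 0.088
gripper_force: 30.1
```

drive_tool --hand -0.3 --pt "0 0 0 0 0 0" --pt "0 0 0 0 0 0" --pt "0 0 0 0 0 0" --pt "0 0 0 0 0 0" --pt "0 0 0 0 0 0" --pt "0 0 0 0 0 0"

```text
time_s: 15.98
eef_pos: [0.5278, -0.1924, 0.1511]
tcp_rot: [[0.291, 0.957, 0.002], [0.957, -0.291, -0.001], [-0.001, 0.003, -1.0]]
wrist_force: [-0.2, -0.8, 0.2]
grip_width: 0.34
gripper_force: 0.0
```

drive_tool --pt "0 0 -0.5 0 0 0" --pt "0 0 -1.5 0 0 0" --pt "0 0 -3 0 0 0" --pt "0 0 -4.5 0 0 0" --pt "0 0 -6 0 0 0" --pt "0 0 -6 0 0 0" --pt "0 0 -6 0 0 0"

```text
time_s: 16.57
eef_pos: [0.5275, -0.1922, 0.212]
tcp_rot: [[0.291, 0.957, 0.003], [0.957, -0.291, -0.002], [-0.001, 0.003, -1.0]]
wrist_force: [-0.0, -0.6, -0.4]
grip_width: 0.352
gripper_force: 0.0
```

```bash
python3 - <<'E'
from cell import robot, viewer
import cv2, numpy as np, pickle
s=robot.read_state()
d={n:viewer.grab_frame(n) for n in("wrist","side")}
pickle.dump((d,s),open("w4.pkl","wb"))
a=[cv2.resize(d["wrist"]["img"][100:384,100:420],(400,355)),cv2.resize(d["side"]["img"][120:320,190:390],(400,400),interpolation=2)[:355]]
cv2.imwrite("pics/w4.png",np.hstack(a)[:,:,::-1])
print(s["eef_pos"])
E
```

```text
[ 0.52751531 -0.19218127  0.21195946]
```

View pics/w4.png

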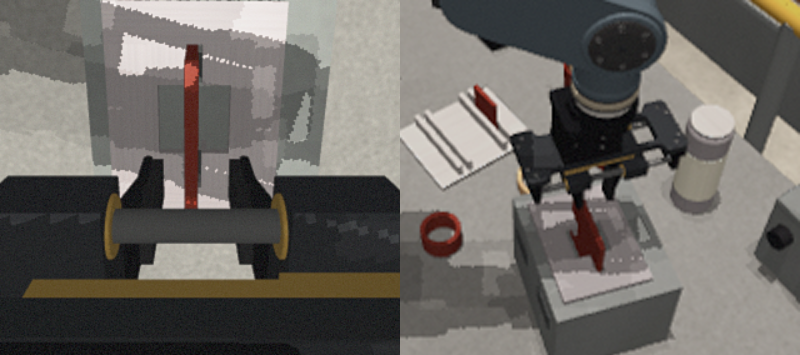

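drive_tool --hand -1 --pt "0 -0.15 0 0 0 0" --pt "0 -0.15 0 0 0 0" --pt "0 -0.15 0 0 0 0" --pt "0 -0.15 0 0 0 0" --pt "0 -0.15 0 0 0 0" --pt "0 -0.15 0 0 0 0" --pt "0 -0.15 0 0 0 0" --pt "0 -0.15 0 0 0 0"

```text
time_s: 17.33
eef_pos: [0.5253, -0.1913, 0.2105]
tcp_rot: [[0.291, 0.957, -0.0], [0.957, -0.291, -0.0], [-0.0, -0.0, -1.0]]
wrist_force: [-0.0, 0.9, -0.6]
grip_width: 0.008
gripper_force: 0.0
```

drive_tool --pt "0 0 0.4 0 0 0" --pt "0 0 0.8 0 0 0" --pt "0 0 1.2 0 0 0" --pt "0 0 1.6 0 0 0" --pt "0 0 2.0 0 0 0" --pt "0 0 2.4 0 0 0"

```text
time_s: 17.83
eef_pos: [0.5251, -0.1912, 0.1859]
tcp_rot: [[0.291, 0.957, -0.0], [0.957, -0.291, 0.0], [0.0, -0.0, -1.0]]
wrist_force: [0.2, 0.0, 0.6]
grip_width: 0.006
gripper_force: 0.0
```

drive_tool --pt "0 0 0.2 0 0 0" --pt "0 0 0.4 0 0 0" --pt "0 0 0.6 0 0 0" --pt "0 0 0.8 0 0 0" --pt "0 0 1.0 0 0 0"

```text
time_s: 18.25
eef_pos: [0.5253, -0.1914, 0.1765]
tcp_rot: [[0.291, 0.957, 0.0], [0.957, -0.291, -0.0], [-0.0, 0.0, -1.0]]
wrist_force: [-0.6, -0.3, 1.3]
grip_width: 0.006
gripper_force: 0.0
```

drive_tool --pt "0 0 0.15 0 0 0" --pt "0 0 0.3 0 0 0" --pt "0 0 0.45 0 0 0" --pt "0 0 0.6 0 0 0"

```text
time_s: 18.58
eef_pos: [0.5254, -0.1914, 0.1709]
tcp_rot: [[0.291, 0.957, 0.001], [0.957, -0.291, -0.0], [-0.0, 0.001, -1.0]]
wrist_force: [-1.2, -0.3, 2.3]
grip_width: 0.008
gripper_force: 1.4
```

drive_tool --pt "0 0 0.15 0 0 0" --pt "0 0 0.3 0 0 0" --pt "0 0 0.45 0 0 0" --pt "0 0 0.6 0 0 0"

```text
time_s: 18.92
eef_pos: [0.5253, -0.1914, 0.1646]
tcp_rot: [[0.291, 0.957, 0.0], [0.957, -0.291, -0.0], [-0.0, 0.0, -1.0]]
wrist_force: [0.2, -1.4, 3.8]
grip_width: 0.004
gripper_force: 1.4
```

drive_tool --pt "0 0 0.2 0 0 0" --pt "0 0 0.4 0 0 0" --pt "0 0 0.6 0 0 0" --pt "0 0 0.8 0 0 0" --pt "0 0 1.0 0 0 0" --pt "0 0 1.2 0 0 0"

```text
time_s: 19.42
eef_pos: [0.5253, -0.1914, 0.1523]
tcp_rot: [[0.291, 0.957, 0.0], [0.957, -0.291, -0.0], [-0.0, 0.0, -1.0]]
wrist_force: [-0.6, 0.7, 2.5]
grip_width: 0.004
gripper_force: 1.5
```

drive_tool --pt "0 0 0.2 0 0 0" --pt "0 0 0.4 0 0 0" --pt "0 0 0.6 0 0 0" --pt "0 0 0.8 0 0 0" --pt "0 0 1.0 0 0 0" --pt "0 0 1.2 0 0 0"

```text
time_s: 19.92
eef_pos: [0.5253, -0.1913, 0.1404]
tcp_rot: [[0.291, 0.957, 0.0], [0.957, -0.291, -0.0], [-0.0, 0.0, -1.0]]
wrist_force: [0.3, 0.4, 3.5]
grip_width: 0.007
gripper_force: 1.5
```

```bash
python3 - <<'E'
from cell import robot, viewer
import cv2, numpy as np, pickle
s=robot.read_state()
d={n:viewer.grab_frame(n) for n in("wrist","side")}
pickle.dump((d,s),open("w5.pkl","wb"))
a=[cv2.resize(d["wrist"]["img"][100:384,100:420],(400,355)),cv2.resize(d["side"]["img"][120:320,190:390],(400,400),interpolation=2)[:355]]
cv2.imwrite("pics/w5.png",np.hstack(a)[:,:,::-1])
E
```

```text
(no output)
```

View pics/w5.png

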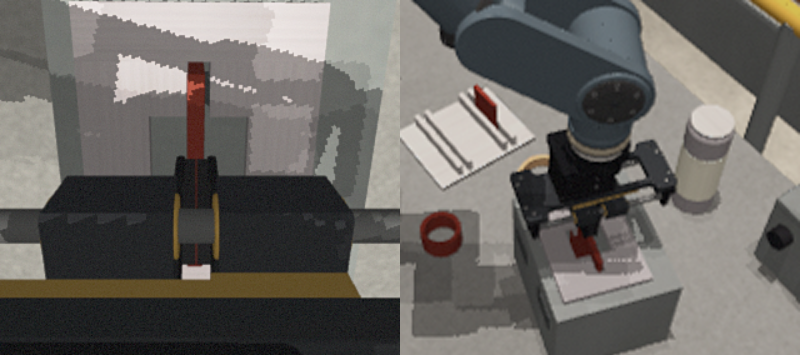

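drive_tool --pt "0 0 0.2 0 0 0" --pt "0 0 0.4 0 0 0" --pt "0 0 0.6 0 0 0" --pt "0 0 0.8 0 0 0" --pt "0 0 1.0 0 0 0" --pt "0 0 1.2 0 0 0"

```text
time_s: 20.52
eef_pos: [0.5252, -0.1913, 0.1283]
tcp_rot: [[0.291, 0.957, -0.0], [0.957, -0.291, 0.0], [0.0, -0.0, -1.0]]
wrist_force: [-1.3, -0.8, 3.0]
grip_width: 0.007
gripper_force: 1.4
```

drive_tool --pt "0 0 0.2 0 0 0" --pt "0 0 0.4 0 0 0" --pt "0 0 0.6 0 0 0" --pt "0 0 0.8 0 0 0" --pt "0 0 1.0 0 0 0"

```text
time_s: 20.93
eef_pos: [0.5252, -0.1913, 0.1183]
tcp_rot: [[0.291, 0.957, -0.0], [0.957, -0.291, 0.0], [0.0, -0.0, -1.0]]
wrist_force: [-0.8, 0.7, 3.0]
grip_width: 0.004
gripper_force: 1.4
```

drive_tool --pt "0 0 0.2 0 0 0" --pt "0 0 0.4 0 0 0" --pt "0 0 0.6 0 0 0" --pt "0 0 0.8 0 0 0" --pt "0 0 1.0 0 0 0"

```text
time_s: 21.35
eef_pos: [0.5252, -0.1912, 0.1083]
tcp_rot: [[0.291, 0.957, -0.0], [0.957, -0.291, 0.0], [0.0, -0.0, -1.0]]
wrist_force: [-1.5, 0.1, 2.4]
grip_width: 0.004
gripper_force: 1.3
```

drive_tool --pt "0 0 0.2 0 0 0" --pt "0 0 0.4 0 0 0" --pt "0 0 0.6 0 0 0" --pt "0 0 0.6 0 0 0"

```text
time_s: 21.68
eef_pos: [0.5251, -0.1912, 0.1019]
tcp_rot: [[0.291, 0.957, -0.001], [0.957, -0.291, 0.0], [0.0, -0.001, -1.0]]
wrist_force: [0.3, -0.2, 0.2]
grip_width: 0.005
gripper_force: 0.0
```

drive_tool --pt "0 0 0.2 0 0 0" --pt "0 0 0.4 0 0 0" --pt "0 0 0.6 0 0 0" --pt "0 0 0.6 0 0 0"

```text
time_s: 22.02
eef_pos: [0.525, -0.1911, 0.0961]
tcp_rot: [[0.291, 0.957, -0.001], [0.957, -0.291, 0.0], [0.0, -0.001, -1.0]]
wrist_force: [0.4, 0.2, 0.1]
grip_width: 0.005
gripper_force: 0.0
```

Contact force fell to zero at about 0.105, so the plate has dropped free. I'll withdraw and check.

drive_tool --pt "0 0 -1 0 0 0" --pt "0 0 -2.5 0 0 0" --pt "0 0 -4 0 0 0" --pt "0 0 -6 0 0 0" --pt "0 0 -9 0 0 0" --pt "0 0 -12 0 0 0" --pt "0 0 -15 0 0 0" --pt "0 0 -17 0 0 0" --pt "0 0 -18 0 0 0" --pt "0 0 -18 0 0 0" --pt "0 0 -18 0 0 0" --pt "0 0 -18 0 0 0"

```text
time_s: 23.02
eef_pos: [0.5241, -0.1907, 0.275]
tcp_rot: [[0.291, 0.957, -0.003], [0.957, -0.291, 0.002], [0.001, -0.003, -1.0]]
wrist_force: [-0.6, 0.9, -0.8]
grip_width: 0.008
gripper_force: 0.0
```

```bash
python3 - <<'E'
from cell import robot, viewer
import cv2, numpy as np
d={n:viewer.grab_frame(n) for n in("wrist","side")}
a=[cv2.resize(d["wrist"]["img"][80:384,100:420],(400,380)),cv2.resize(d["side"]["img"][120:320,190:390],(400,400),interpolation=2)[:380]]
cv2.imwrite("pics/w6.png",np.hstack(a)[:,:,::-1])
E
```

```text
(no output)
```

View pics/w6.png

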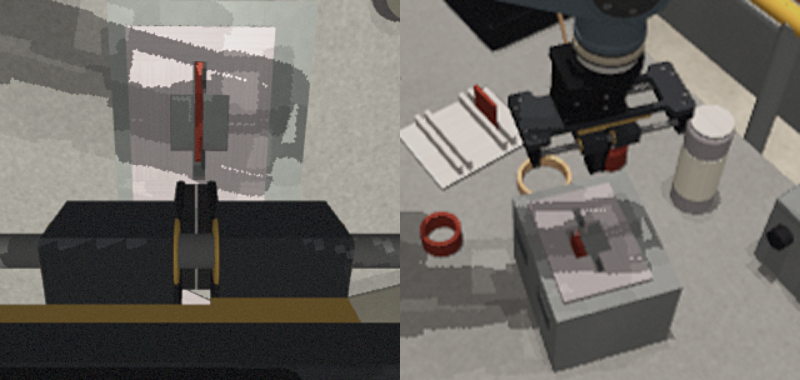

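```bash
python3 - <<'E'
from cell import robot, viewer
from h import *
np.set_printoptions(precision=1,suppress=True)
s=robot.read_state(); tx=np.array([.291,.957,0]); c=np.array([.5265,-.1917,0])
w=viewer.grab_frame("wrist"); m=red(w["img"])[:,240:275]; 
b=max(blobs(m,20),key=lambda b:b[0][4]); print("wrist blob",b[0]+[240,0,0,0,0])
for z in (.158,.141,.114): print(z,proj(w,[c-.05*tx+[0,0,z],c+.05*tx+[0,0,z]]).ravel())
si=viewer.grab_frame("side")
for b in blobs(red(si["img"]),8):
    if 260<b[1][0]<310 and 215<b[1][1]<260: print("side",b[0],b[1])
for z in (.158,.141,.114): print(z,proj(si,[c+[0,0,z],c-.025*tx+[0,0,z]]).ravel())
print(s["time_s"])
E
```

```text
wrist blob [256 130   7  79 429]
0.158 [260.3 221.1 260.7 130.7]
0.141 [260.2 215.5 260.5 129.2]
0.114 [260.1 207.7 260.3 127. ]
side [276 238   7  10  51] [278.6 242.7]
0.158 [283.  238.7 286.3 246.4]
0.141 [282.6 242.2 285.8 249.8]
0.114 [282.  247.5 285.2 255.1]
23.1167
```

```bash
python3 -c "
from cell import robot;print(robot.hand_in())"
```

```text
the job is handed in; nothing more can be done
None
```

The larger plate went through the slot and dropped inside the box, where the last wrist picture shows its top edge at the height for standing on the floor; the job is handed in at about 23 s, and the wrist force stayed under 6 N in every reading (an early grip closed just above the plate and was redone lower).

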